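Cure the printed rook

TASK

The two-bay UV curing box on the bench has both of its trays pulled out. With the fingertips push the tray that carries the green printed rook fully home, gently enough that the rook stays standing and without touching it, and then press the yellow start button on top of that same bay all the way down and let it spring back up. Leave the other tray and its button as they are, pick nothing up, and do not disturb the prints, bottles or scraper.

Things in the scene. Friction and masses are not known exactly. Their poses are not given: they have to be found in the camera images.
- curer: black UV curing box with a grey and clear-amber top, 400 mm wide (y), 200 mm deep (x) and 100 mm high, fixed to the bench. Origin on the bench at the middle of its front face's lower edge; x points into the box (from the front to the back), y to the left bay, z up. It may be turned by up to 0.25 rad. Left and right are the robot's (left = +y).
- tray_left (a joint): how far the left tray (robot's left bay, at y = +99 mm in the box's frame) stands out of the curing box, in m: 0 fully home, 0.07 to 0.12 at the start, stop at 0.135. It slides straight along the box's x axis, needs about 2 to 4 N to move, stays where it is left, and meets a hard stop when home.
- tray_right (a joint): how far the right tray (robot's right bay, at y = -99 mm in the box's frame) stands out of the curing box, in m: 0 fully home, 0.07 to 0.12 at the start, stop at 0.135. It slides straight along the box's x axis, needs about 2 to 4 N to move, stays where it is left, and meets a hard stop when home.
- tray_left_front (a point): centre of the outer face of the left tray's orange front panel, 60 mm above the bench; it moves with the tray. The flat panel is 188 mm wide and 10 mm thick and spans heights 10 to 92 mm above the bench; its face looks along -x of the box's frame, so push it along the box's +x. When the tray is home this face stands 10 mm in front of the box's front face.
- tray_right_front (a point): centre of the outer face of the right tray's orange front panel, 60 mm above the bench; it moves with the tray. The flat panel is 188 mm wide and 10 mm thick and spans heights 10 to 92 mm above the bench; its face looks along -x of the box's frame, so push it along the box's +x. When the tray is home this face stands 10 mm in front of the box's front face.
- button_left (a joint): travel of the left bay's start button in m: 0 up, 0.006 fully down; springs back by itself. About 5 N presses it fully; it counts as pressed beyond 0.0045.
- button_right (a joint): travel of the right bay's start button in m: 0 up, 0.006 fully down; springs back by itself. About 5 N presses it fully; it counts as pressed beyond 0.0045.
- button_left_top (a point): centre of the top face of the left bay's yellow round start button (diameter 28 mm, in a low black housing) when up. It stands on the box's top (100 mm above the bench), 40 mm behind the box's front face, centred over its bay. Press straight down.
- button_right_top (a point): centre of the top face of the right bay's yellow round start button (diameter 28 mm, in a low black housing) when up. It stands on the box's top (100 mm above the bench), 40 mm behind the box's front face, centred over its bay. Press straight down.
- rook_center (a point): the green printed chess rook, 36 mm across and 42 mm tall, standing loose on one of the two aluminium trays (tray floor 20 mm above the bench, rims 12 mm high); this point is half-way up on its axis. It stands in the left bay if its y in the box's frame is positive, else in the right one. z is its upright axis.
- cap_center (a point): a grey printed cap, 36 mm across and 26 mm tall, standing loose on the other tray; this point is half-way up. z is its upright axis. Leave it alone.
- resin_center (a point): dark brown resin bottle, 70 mm across and 165 mm tall, standing to the left of the box; this point is half-way up. Bystander: leave it alone.
- wash_center (a point): white wash bottle, 64 mm across and 150 mm tall, standing to the right of the box; this point is half-way up. Bystander: leave it alone.
- scraper_grip (a point): spatula-like scraper with a blue handle, 170 mm long, lying flat on the bench beside the work; this point is on its handle. Bystander: leave it alone.
Mind the look-alikes: they are no part of the job. Of the things shaped like the part that bears cap_center, the grey one is meant.

How it is judged:
By the outcome, as a careful person would: the job done as asked, in the order asked, and still so for the second after the job is handed in, with the robot touching nothing.
It also fails if it takes over 42 s, if anything falls off the work surface, if the arm or the gripper's body presses on something with over 40 N, if the wrist force passes 120 N, or if a joint passes its speed limit or range.

ROBOT

A 7-joint arm with a two-finger parallel gripper is mounted at the origin on the work surface. World frame = base frame: x ahead of the robot, y to its left, z up, the work surface at z = 0. Lengths are in mm, angles in rad, forces in N, time in s.
With the tool pointing down it reaches from about 400 to 875 mm from the base axis. Payload 19.3 kg.
Tool frame: the origin (TCP) lies midway between the tips of the shut fingers; the grasp point (between the pads) lies 19 mm behind it; z points along the fingers, y is the line along which they close (so a half turn about z gives the same grasp; the last joint's range is limited). The gripper opens to 85 mm and grips with 20 to 120 N. Pads are 22 mm wide; open, the fingers measure 114 mm over their backs; the gripper's body (76 mm by 85 mm) begins 54 mm behind the grasp point. The pads swing forward as they close: fully open they stand 13 mm farther back than shut.
Start: joints at [-1.385, 0.521, -0.036, 1.599, 0.021, 1.021, -0.113], TCP at [158.157, 604.65, 231.291] pointing down, gripper open.
Joint ranges: [-2.91, 2.91], [-0.3, 2.13], [-1.5, 1.42], [0.17, 2.43], [-1.26, 4.41], [0.16, 1.93], [-2.52, 2.52]. Speed limits (rad/s): [1.89, 1.89, 2.39, 2.39, 3.01, 3.01, 3.01].

INTERFACE

Orientations are given as a 3x3 rotation matrix whose columns are the frame's x, y, z axes.
In Python, from cell import monitor, viewer, workorder gives the robot as it stands. The module is installed in compiled form; this text tells all that it offers.
- The arm moves only by the tool play_rows, never from a script. Its argument "motion" is a list of rows, each a list of 7 numbers: the turn, a rotation vector about the tool's x, y, z in rad, then the shift along the tool's x, y, z in cm, then the opening in per cent of the stroke, from 0 (shut) to 100 (fully open). In form: [[ax, ay, az, x, y, z, grip], ...]. A call has 1 to 12 rows; each row shifts and turns the commanded pose from where the row before left it, along the tool's axes as they then stand; what a row does not reach is not made up. A row lasts 1/12 s, in which the tool goes at most 41.7 mm and 7.16 degrees, less where a joint would pass 70% of its speed; a pose out of reach is approached as far as the arm can. A call with a gripper value outside its range is refused whole. The fingers move at their own pace and stop on an object; "newtons" is the grip in N (left out, the last holds). Time passes only in rows, so rows that do not move let the fingers close. It gives the time, the measured TCP pose, the force, the opening and the grip force at its end, in the units of the state.
- monitor.get_state(): the state, without advancing time (a new reading comes with each control period).
- viewer.snapshot(name): name is "side" or "top"; returns the picture (384x512x3 uint8, red, green, blue); there is no depth.
- viewer.camera_params(name): a dict with "fov_y" (degrees; the focal length in pixels is half the picture's height over the tangent of half this angle, whatever the lens; pixels are square), "cx", "cy" (the principal point, pixels), "world_to_cam" (4x4, takes a point from world to camera coordinates). Camera axes: x right, y up, looking along -z (the intrinsics and any distortion apply to the point x, -y, -z); pixel columns grow to the right and rows downward; lengths in mm; the calibration is good to about 2 mm. A picture is of the moment at which its call begins. camera_params takes no time and is no camera call.
- workorder.job_done(): hands the job in; it is judged then, once.
The state is a dict: "clock": time; "joints": joint angles; "joint_vel": joint speeds; "joint_torque": joint torques, N m; "position": TCP position; "tool_rot": TCP orientation; "wrist_force": force on the tool from outside, world axes, zero at the start; "wrist_torque": the same for the moment, N m; "gripper_width": finger opening in mm; "gripper_force": force on a finger pad.
Only numpy, scipy, OpenCV 4.12 (cv2) and the standard library are available. Lean on these libraries where they do the work, as an engineer would, in place of code of your own. Each camera call takes 0.05 s, during which the arm holds its last target. There are 200 camera calls.

## Working session

There is one attempt and no reset: what is moved stays moved. The work goes in short steps, Python scripts to look and compute and a tool call to move; the robot and the scene stay as the last step left them, time stands still between calls to the robot, and variables do not carry over. Pictures are saved under pics/ and viewed, at most 10 in all, crops included, and the job is handed in when it is done.

Besides the shell and the picture viewer there is one more tool, called after "Call:" as name(argument=value, ...) on one line, values as JSON. play_rows: Moves the arm, as the interface text tells. Its arguments: {"type":"object","properties":{"motion":{"type":"array","items":{"type":"array","items":{"type":"number"}}},"newtons":{"type":"number"}},"required":["motion"]}

```bash
mkdir -p pics; python3 - <<'E'
from cell import monitor, viewer, workorder
import cv2
s=monitor.get_state(); print(s['clock'],s['position'],s['tool_rot'],s['gripper_width'])
for n in('side','top'):
    p=viewer.camera_params(n); print(n,p)
    cv2.imwrite(f'pics/{n}0.png',viewer.snapshot(n)[:,:,::-1])
E
```

```text
0.0 [158.097124   604.30879687 230.6825502 ] [[-9.67446676e-01  2.53074841e-01 -2.34106395e-04]
 [ 2.53074938e-01  9.67445943e-01 -1.19303547e-03]
 [-7.54419809e-05 -1.21344466e-03 -9.99999261e-01]] 85.4556792245043
side {'fov_y': 45.11826978804419, 'cx': 258.1614951094585, 'cy': 189.55108599820903, 'world_to_cam': array([[ 8.85788210e-01, -4.63906720e-01, -1.30308249e-02,
        -4.81477619e+02],
       [ 3.68721674e-01,  6.86435134e-01,  6.26778377e-01,
        -2.84569380e+02],
       [-2.81821885e-01, -5.59997644e-01,  7.79088611e-01,
        -9.78118517e+02],
       [ 0.00000000e+00,  0.00000000e+00,  0.00000000e+00,
         1.00000000e+00]])}
top {'fov_y': 53.23164315256766, 'cx': 255.29755373445903, 'cy': 190.06679799378685, 'world_to_cam': array([[ 3.65787986e-03, -9.99871056e-01,  1.56362129e-02,
         1.93572388e+00],
       [ 9.84020109e-01,  6.38260396e-03,  1.77942935e-01,
        -5.72731655e+02],
       [-1.78019791e-01,  1.47354541e-02,  9.83916572e-01,
        -9.54119840e+02],
       [ 0.00000000e+00,  0.00000000e+00,  0.00000000e+00,
         1.00000000e+00]])}
```

View pics/side0.png

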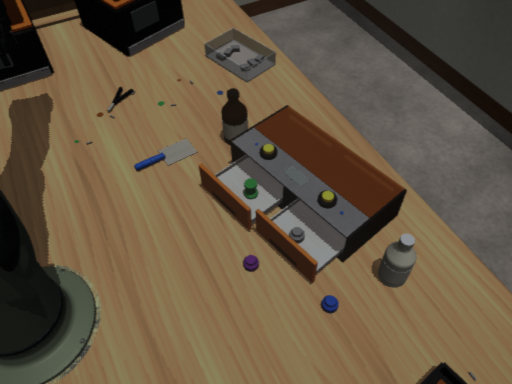

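View pics/top0.png

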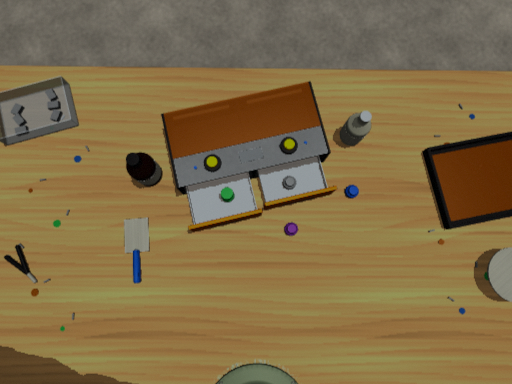

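The green rook is at top (227,194) and side (250,186), in the left bay. The grey cap is at top (290,182) on the right tray. The purple cap (291,229) and blue cap (351,191) lie on the bench and are look-alikes. Next I'll measure and make one enlarged crop to confirm.

```bash
cat > h.py <<'E'
import numpy as np, cv2
from cell import monitor, viewer, workorder
def ray(n,uv):
    p=viewer.camera_params(n); f=192/np.tan(np.radians(p['fov_y']/2)); T=p['world_to_cam']; R=T[:3,:3]
    d=R.T@np.array([(uv[0]-p['cx'])/f,-(uv[1]-p['cy'])/f,-1]); return -R.T@T[:3,3], d/np.linalg.norm(d)
def plane(n,uv,z):
    o,d=ray(n,uv); return o+d*(z-o[2])/d[2]
def tri(a,b):
    (o1,d1),(o2,d2)=ray('side',a),ray('top',b)
    t=np.linalg.lstsq(np.c_[d1,-d2],o2-o1,rcond=None)[0]; p,q=o1+t[0]*d1,o2+t[1]*d2
    return (p+q)/2,np.linalg.norm(p-q)
def blobs(img,lo,hi,amin=25):
    m=cv2.inRange(cv2.cvtColor(img,cv2.COLOR_RGB2HSV),lo,hi)
    n,l,st,c=cv2.connectedComponentsWithStats(m); return [(c[i].round(1),st[i].tolist()) for i in range(1,n) if st[i,4]>=amin],l
E
python3 - <<'E'
from h import *
for n in('side','top'):
    im=cv2.imread(f'pics/{n}0.png')[:,:,::-1].copy()
    for k,lo,hi in(('yel',(24,120,110),(34,255,255)),('grn',(50,120,50),(80,255,255)),('org',(9,170,130),(19,255,255))):
        b,l=blobs(im,lo,hi)
        for c in b: print(n,k,c)
im=cv2.imread('pics/top0.png'); cv2.imwrite('pics/crop.png',cv2.resize(im[110:240,150:350],None,fx=4,fy=4,interpolation=cv2.INTER_CUBIC))
E
```

```text
side yel (array([268.2, 147.4]), [264, 144, 10, 8, 63])
side yel (array([327.7, 195.1]), [323, 191, 11, 9, 79])
side grn (array([250.2, 183.2]), [245, 179, 11, 9, 84])
side grn (array([251.8, 194.9]), [245, 191, 12, 7, 38])
side org (array([115.2,   1.9]), [107, 0, 19, 6, 35])
side org (array([222.6, 184.9]), [199, 164, 50, 46, 129])
side org (array([287.1, 237. ]), [257, 210, 59, 53, 151])
top yel (array([100.1,  75.6]), [87, 75, 29, 2, 44])
top yel (array([356.9,  78.5]), [338, 78, 40, 2, 67])
top yel (array([428.1,  86.6]), [415, 86, 26, 2, 41])
top yel (array([97.9, 90.3]), [72, 89, 57, 4, 143])
top yel (array([370.1,  93.1]), [355, 91, 29, 4, 57])
top yel (array([324.4,  93.3]), [314, 92, 20, 4, 48])
top yel (array([114.5, 108.1]), [103, 107, 23, 3, 35])
top yel (array([376.7, 110.5]), [369, 110, 18, 2, 27])
top yel (array([289. , 143.5]), [284, 139, 11, 10, 80])
top yel (array([141.3, 151. ]), [128, 150, 26, 3, 50])
top yel (array([410.5, 152.9]), [401, 152, 20, 3, 41])
top yel (array([211.5, 161.2]), [207, 157, 10, 10, 82])
top yel (array([  6.9, 163. ]), [0, 162, 17, 4, 35])

[... 1759 characters left out ...]
ay([450.6, 301.9]), [439, 299, 33, 6, 80])
top yel (array([ 14.6, 312.8]), [0, 311, 31, 4, 80])
top yel (array([297.1, 312.6]), [273, 311, 48, 5, 118])
top yel (array([ 77.3, 348.8]), [54, 348, 50, 4, 99])
top yel (array([366.5, 348.8]), [343, 348, 50, 4, 93])
top yel (array([320.1, 358.8]), [309, 357, 24, 4, 56])
top yel (array([444.8, 357.9]), [431, 357, 26, 3, 39])
top yel (array([163.7, 358.5]), [154, 358, 20, 2, 32])
top yel (array([289.6, 361.5]), [278, 359, 23, 6, 66])
top yel (array([ 94.6, 367.2]), [81, 365, 29, 5, 68])
top yel (array([364. , 367.7]), [324, 365, 83, 6, 232])
top grn (array([227. , 193.9]), [221, 187, 13, 15, 133])
top grn (array([ 56.4, 223.1]), [53, 220, 8, 7, 40])
```

View pics/crop.png

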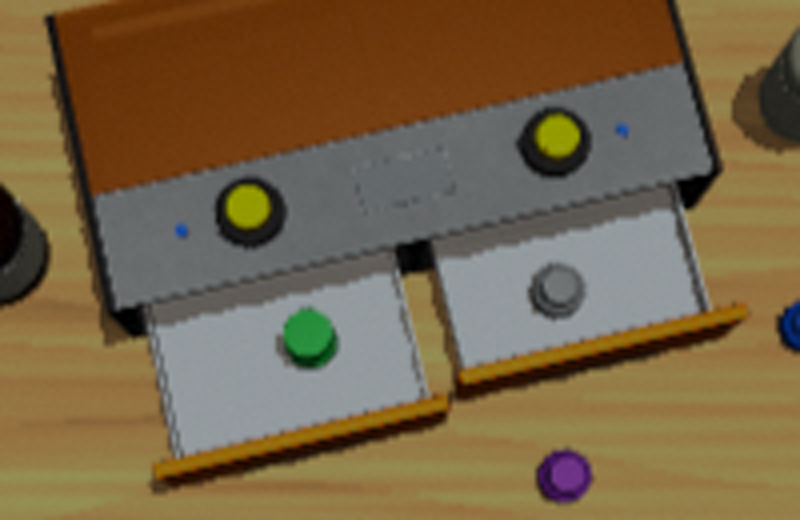

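The crop shows the green rook on the left tray and the grey cap on the right one. The left panel's top strip runs from about (189,228) to (261.5,212) in the top picture.

```bash
python3 - <<'E'
from h import *
L,e1=tri((268.2,147.4),(211.5,161.2)); R,e2=tri((327.7,195.1),(289,143.5))
print('L',L,e1,'R',R,e2,np.linalg.norm(L-R))
v=(L-R)[:2]; th=np.arctan2(-v[0],v[1]); print('yaw',th)
ex=np.array([np.cos(th),np.sin(th)]);ey=np.array([-ex[1],ex[0]])
O=(L+R)[:2]/2-40*ex; print('origin',O)
for uv in((189.2,229.3),(261.5,212.3)):
    p=plane('top',uv,92); print('edge',p, (p[:2]-O)@ex,(p[:2]-O)@ey)
r,e=tri((250.2,183.2),(227.3,193)); print('rook',r,e,(r[:2]-O)@ex,(r[:2]-O)@ey)
ps,pt=plane('side',(222.6,184.9),92),0; print('side strip',(ps[:2]-O)@ex,(ps[:2]-O)@ey)
E
```

```text
L [632.33124804 114.21624205 120.62763005] 0.8128691705151833 R [679.49968336 -78.0887515  119.8701767 ] 0.5658348257925725 198.0066806214194
yaw 0.24053074557797544
origin [617.06699856   8.53502022]
edge [466.06491805 167.96674514  92.        ] -108.67545728753643 190.81338583010438
edge [509.1818518  -10.21427452  92.        ] -109.2457363333742 7.490663493766284
rook [562.70283187  77.34755254  62.95783412] 0.5461579248598003 -36.406721065198994 79.78206493272873
side strip -103.09892292945193 100.68634336645978
```

Call:
play_rows(motion=[[0,0,-0.1,0,0,0,0],[0,0,-0.1,0,0,0,0],[0,0,-0.1,0,0,0,0],[0,0,-0.1,0,0,0,0],[0,0,-0.096,0,0,0,0],[0,0,0,0,0,0,0]])

```text
clock: 0.6
position: [158.2, 604.4, 231.0]
tool_rot: [[-0.97, -0.243, -0.0], [-0.243, 0.97, -0.001], [0.0, -0.001, -1.0]]
wrist_force: [0.3, 0.6, 0.6]
gripper_width: 12.6
gripper_force: 0.0
```

```bash
cat >> h.py <<'E'
O=np.array([617.07,8.54]);th=.2405;ex=np.array([np.cos(th),np.sin(th)]);ey=np.array([-ex[1],ex[0]])
def go(x,y,z):
    s=monitor.get_state(); t=np.r_[O+x*ex+y*ey,z]; R=s['tool_rot']; p=s['position']
    print('t',s['clock'],'box',((p[:2]-O)@ex).round(1),((p[:2]-O)@ey).round(1),p[2].round(1),'w',s['gripper_width'].__round__(1),'F',np.round(s['wrist_force'],1))
    print('cm',(R.T@(t-p)/10).round(2),'toolyaw',np.arctan2(-R[0,1],R[1,1]).round(4),'tilt',R[:2,2].round(4))
E
python3 -c "
from h import *
go(-160,99,231)"
```

```text
t 0.6 box -303.7 688.0 231.0 w 12.6 F [0.3 0.6 0.6]
cm [-1.411e+01 -5.897e+01  2.000e-02] toolyaw 0.245 tilt [-0.0003 -0.0006]
```

Call:
play_rows(motion=[[0,0,0,-0.6,-2.5,0,0],[0,0,0,-0.6,-2.5,0,0],[0,0,0,-0.6,-2.5,0,0],[0,0,0,-0.6,-2.5,0,0],[0,0,0,-0.6,-2.5,0,0],[0,0,0,-0.6,-2.5,0,0],[0,0,0,-0.6,-2.5,0,0],[0,0,0,-0.6,-2.5,0,0],[0,0,0,-0.6,-2.5,0,0],[0,0,0,-0.6,-2.5,0,0],[0,0,0,-0.6,-2.5,0,0],[0,0,0,-0.6,-2.5,0,0]])

```text
clock: 1.6
position: [299.8, 329.2, 231.3]
tool_rot: [[-0.972, -0.234, -0.0], [-0.234, 0.972, 0.0], [0.0, 0.0, -1.0]]
wrist_force: [0.7, -0.0, 0.1]
gripper_width: -0.1
gripper_force: 0.0
```

Call:
play_rows(motion=[[0,0,0,-0.6,-2.5,0,0],[0,0,0,-0.6,-2.5,0,0],[0,0,0,-0.6,-2.5,0,0],[0,0,0,-0.6,-2.5,0,0],[0,0,0,-0.6,-2.5,0,0],[0,0,0,-0.6,-2.5,0,0],[0,0,0,-0.6,-2.5,0,0],[0,0,0,-0.6,-2.5,0,0],[0,0,0,-0.6,-2.5,0,0],[0,0,0,-0.5,-2.5,0,0],[0,0,0,-0.4,-2.5,0,0],[0,0,0,0,-1.5,0,0]])

```text
clock: 2.6
position: [430.5, 61.4, 231.3]
tool_rot: [[-0.973, -0.232, 0.0], [-0.232, 0.973, -0.0], [-0.0, -0.0, -1.0]]
wrist_force: [0.4, -0.3, 0.0]
gripper_width: -0.2
gripper_force: 0.0
```

```bash
python3 -c "
from h import *
go(-150,99,60)"
```

```text
t 2.6 box -168.6 95.8 231.3 w -0.2 F [ 0.4 -0.3  0. ]
cm [-1.85  0.34 17.13] toolyaw 0.2344 tilt [ 0.0004 -0.0002]
```

Call:
play_rows(motion=[[0,0,-0.006,0,0,2,0],[0,0,0,0,0,2,0],[0,0,0,0,0,2,0],[0,0,0,0,0,2,0],[0,0,0,0,0,2,0],[0,0,0,0,0,2,0],[0,0,0,-0.4,0.2,2,0],[0,0,0,-0.5,0.1,2,0],[0,0,0,-0.5,0,1,0],[0,0,0,-0.5,0,0,0],[0,0,0,0,0,0,0]])

```text
clock: 3.52
position: [448.0, 71.3, 61.2]
tool_rot: [[-0.97, -0.241, -0.0], [-0.241, 0.97, -0.0], [0.0, -0.0, -1.0]]
wrist_force: [-0.2, 0.8, -0.4]
gripper_width: 0.1
gripper_force: 0.0
```

```bash
python3 -c "
from h import *
go(-120,99,60)
a=viewer.snapshot('side')[120:290,160:360];b=viewer.snapshot('top')[110:280,150:350]
cv2.imwrite('pics/pre.png',cv2.resize(np.hstack([a,b])[:,:,::-1],None,fx=2,fy=2,interpolation=cv2.INTER_CUBIC))"
```

```text
t 3.5167 box -149.2 101.3 61.2 w 0.1 F [-0.2  0.8 -0.4]
cm [-2.92 -0.23  0.12] toolyaw 0.2438 tilt [-0.0002 -0.0003]
```

View pics/pre.png

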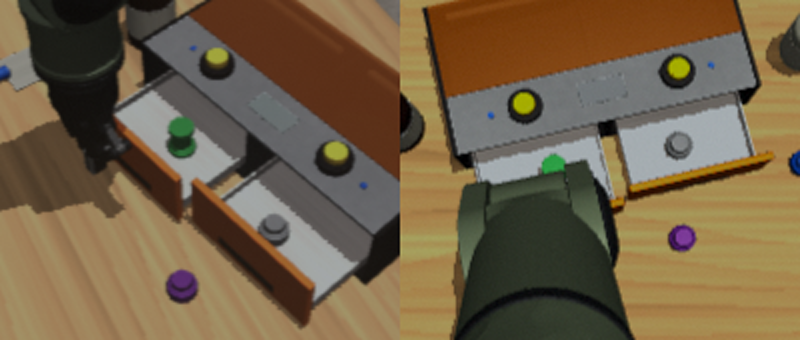

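The fingers (left half, about (95,165)) stand in front of the left panel and the rook is upright. Now I'll push slowly.

Call:
play_rows(motion=[[0,0,0,-0.3,0,0,0],[0,0,0,-0.4,0,0,0],[0,0,0,-0.4,0,0,0],[0,0,0,-0.4,0,0,0],[0,0,0,-0.3,0,0,0],[0,0,0,-0.3,0,0,0],[0,0,0,-0.2,0,0,0],[0,0,0,-0.2,0,0,0],[0,0,0,-0.2,0,0,0],[0,0,0,-0.2,0,0,0],[0,0,0,-0.2,0,0,0],[0,0,0,-0.2,0,0,0]])

```text
clock: 4.62
position: [479.4, 79.3, 61.3]
tool_rot: [[-0.97, -0.244, -0.0], [-0.244, 0.97, -0.0], [0.0, -0.0, -1.0]]
wrist_force: [-1.2, 0.3, 1.0]
gripper_width: 0.0
gripper_force: 0.8
```

```bash
python3 -c "
from h import *
go(-22,99,60)"
```

```text
t 4.6167 box -116.9 101.5 61.3 w 0.0 F [-1.2  0.3  1. ]
cm [-9.48 -0.3   0.12] toolyaw 0.2461 tilt [-0.0002 -0.0001]
```

Call:
play_rows(motion=[[0,0,0,-0.2,0,0,0],[0,0,0,-0.2,0,0,0],[0,0,0,-0.2,0,0,0],[0,0,0,-0.2,0,0,0],[0,0,0,-0.2,0,0,0],[0,0,0,-0.2,0,0,0],[0,0,0,-0.2,0,0,0],[0,0,0,-0.2,0,0,0]])

```text
clock: 5.28
position: [495.0, 83.1, 61.3]
tool_rot: [[-0.97, -0.244, -0.0], [-0.244, 0.97, -0.0], [0.0, -0.0, -1.0]]
wrist_force: [-2.6, -2.3, 0.1]
gripper_width: 0.2
gripper_force: 1.1
```

Call:
play_rows(motion=[[0,0,0,-0.25,-0.01,0,0],[0,0,0,-0.3,-0.01,0,0],[0,0,0,-0.3,-0.01,0,0],[0,0,0,-0.3,-0.01,0,0],[0,0,0,-0.3,0,0,0],[0,0,0,-0.3,0,0,0],[0,0,0,-0.3,0,0,0],[0,0,0,-0.3,0,0,0],[0,0,0,-0.3,0,0,0],[0,0,0,-0.3,0,0,0],[0,0,0,-0.3,0,0,0],[0,0,0,-0.3,0,0,0]])

```text
clock: 6.28
position: [529.6, 91.5, 61.3]
tool_rot: [[-0.97, -0.244, -0.0], [-0.244, 0.97, -0.0], [0.0, -0.0, -1.0]]
wrist_force: [-2.9, 1.1, -0.6]
gripper_width: -0.5
gripper_force: 1.1
```

```bash
python3 -c "
from h import *
go(-22,99,60)"
```

```text
t 6.2833 box -65.1 101.4 61.3 w -0.5 F [-2.9  1.1 -0.6]
cm [-4.31 -0.27  0.13] toolyaw 0.2462 tilt [-0. -0.]
```

Sliding at about 3 N. I'll continue and slow down near the stop.

Call:
play_rows(motion=[[0,0,0,-0.3,-0.01,0,0],[0,0,0,-0.3,-0.01,0,0],[0,0,0,-0.3,-0.01,0,0],[0,0,0,-0.3,0,0,0],[0,0,0,-0.3,0,0,0],[0,0,0,-0.3,0,0,0],[0,0,0,-0.3,0,0,0],[0,0,0,-0.3,0,0,0],[0,0,0,-0.25,0,0,0],[0,0,0,-0.2,0,0,0],[0,0,0,-0.2,0,0,0],[0,0,0,-0.15,0,0,0]])

```text
clock: 7.28
position: [560.7, 98.9, 61.3]
tool_rot: [[-0.97, -0.244, 0.0], [-0.244, 0.97, -0.0], [0.0, -0.0, -1.0]]
wrist_force: [-2.5, -1.1, -0.0]
gripper_width: -0.0
gripper_force: 1.1
```

Call:
play_rows(motion=[[0,0,0,-0.15,0,0,0],[0,0,0,-0.1,0,0,0],[0,0,0,-0.1,0,0,0],[0,0,0,-0.1,0,0,0],[0,0,0,-0.1,0,0,0],[0,0,0,-0.1,0,0,0]])

```text
clock: 7.78
position: [566.9, 100.4, 61.3]
tool_rot: [[-0.97, -0.244, 0.0], [-0.244, 0.97, -0.0], [0.0, -0.0, -1.0]]
wrist_force: [-2.2, -2.7, 0.9]
gripper_width: 0.0
gripper_force: 1.0
```

```bash
python3 -c "
from h import *
go(-18,99,60)
cv2.imwrite('pics/push.png',cv2.resize(viewer.snapshot('side')[100:290,150:400][:,:,::-1],None,fx=3,fy=3,interpolation=cv2.INTER_CUBIC))"
```

```text
t 7.7833 box -26.9 101.2 61.3 w 0.0 F [-2.2 -2.7  0.9]
cm [-0.88 -0.22  0.13] toolyaw 0.246 tilt [ 0.     -0.0001]
```

View pics/push.png

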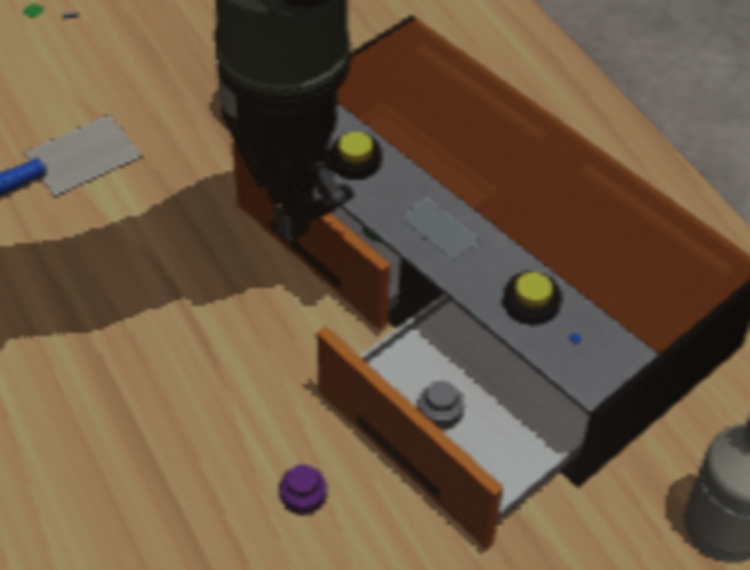

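The tray is nearly home: a gap remains at about (400,280) in the crop. The gripper body is above the button's level. I'll creep to the stop.

Call:
play_rows(motion=[[0,0,0,-0.1,0,0,0],[0,0,0,-0.1,0,0,0],[0,0,0,-0.1,0,0,0],[0,0,0,-0.1,0,0,0],[0,0,0,-0.1,0,0,0],[0,0,0,-0.1,0,0,0],[0,0,0,-0.1,0,0,0]])

```text
clock: 8.42
position: [573.7, 102.2, 61.3]
tool_rot: [[-0.97, -0.244, 0.0], [-0.244, 0.97, -0.0], [0.0, -0.0, -1.0]]
wrist_force: [-1.5, -1.9, 1.3]
gripper_width: -0.1
gripper_force: 1.0
```

Call:
play_rows(motion=[[0,0,0,-0.1,0,0,0],[0,0,0,-0.1,0,0,0],[0,0,0,-0.1,0,0,0]])

```text
clock: 8.67
position: [574.2, 102.3, 61.0]
tool_rot: [[-0.97, -0.244, -0.005], [-0.244, 0.97, -0.001], [0.005, 0.0, -1.0]]
wrist_force: [-21.0, -5.5, 16.6]
gripper_width: 0.2
gripper_force: 11.5
```

The hard stop is reached (21 N, tip at box x of about -19). I'll back off and rise.

Call:
play_rows(motion=[[0,0,0,0,0,0,0],[0,0,0,0.3,0,0,0],[0,0,0,0.7,0,0,0],[0,0,0,1,0,0,0],[0,0,0,1,0,0,0],[0,0,0,1,0,-1,0],[0,0,0,0,0,-2.5,0],[0,0,0,0,0,-2.5,0],[0,0,0,0,0,-2.5,0],[0,0,0,0,0,-2.5,0],[0,0,0,0,0,-1.5,0],[0,0,0,0,0,0,0]])

```text
clock: 9.67
position: [539.1, 93.7, 189.6]
tool_rot: [[-0.97, -0.244, 0.005], [-0.244, 0.97, 0.002], [-0.006, 0.0, -1.0]]
wrist_force: [0.3, 0.2, 0.1]
gripper_width: -0.2
gripper_force: 0.0
```

```bash
python3 -c "
from h import *
go(40,99,140)
a=viewer.snapshot('side')[90:290,170:370];b=viewer.snapshot('top')[80:280,150:350]
cv2.imwrite('pics/home.png',cv2.resize(np.hstack([a,b])[:,:,::-1],None,fx=2,fy=2,interpolation=cv2.INTER_CUBIC))"
```

```text
t 9.6667 box -55.5 101.3 189.6 w -0.2 F [0.3 0.2 0.1]
cm [-9.52 -0.29  5.01] toolyaw 0.2462 tilt [0.0053 0.0017]
```

View pics/home.png

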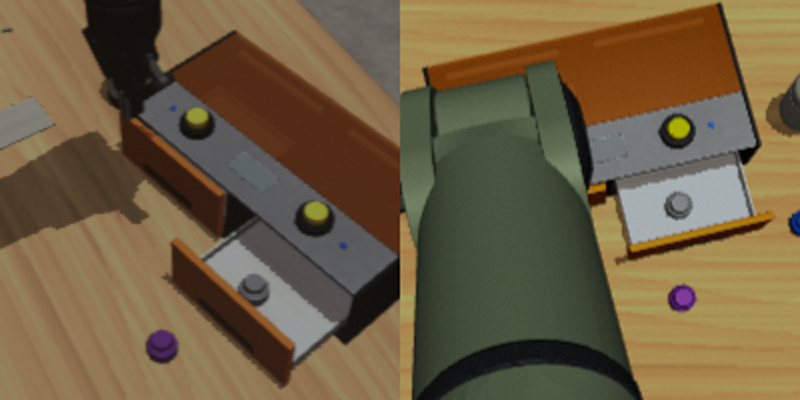

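The left panel looks flush with the box front (side half, (125,130) to (225,225)). I'll move over the button and check the strip's position numerically.

Call:
play_rows(motion=[[0,0,0,-1,0,0,0],[0,0,0,-1.5,0,0,0],[0,0,0,-1.5,-0.1,0,0],[0,0,0,-1.5,-0.1,0.5,0],[0,0,0,-1.5,-0.1,1,0],[0,0,0,-1.5,0,1.5,0],[0,0,0,-1,0,1.5,0],[0,0,0,0,0,0.5,0],[0,0,0,0,0,0,0]])

```text
clock: 10.52
position: [629.2, 113.2, 133.8]
tool_rot: [[-0.97, -0.244, -0.004], [-0.244, 0.97, -0.001], [0.004, -0.0, -1.0]]
wrist_force: [0.3, -0.1, 0.8]
gripper_width: 0.1
gripper_force: 0.0
```

```bash
python3 -c "
from h import *
go(40,99,121)
im=viewer.snapshot('side')
b,l=blobs(im,(9,170,130),(19,255,255),15)
for c,st in b:
    if c[1]>100: p=plane('side',c,92);print(c,st,(p[:2]-O)@ex,(p[:2]-O)@ey)
cv2.imwrite('pics/above.png',cv2.resize(im[90:240,170:370][:,:,::-1],None,fx=4,fy=4,interpolation=cv2.INTER_CUBIC))"
```

```text
t 10.5167 box 36.7 98.8 133.8 w 0.1 F [ 0.3 -0.1  0.8]
cm [-0.34  0.02  1.28] toolyaw 0.2463 tilt [-0.0037 -0.001 ]
[265.4 174.3] [250, 162, 31, 26, 96] -6.029423125216212 57.51482154345723
[285.9 236.4] [257, 210, 59, 54, 214] -91.46792484830532 -103.62693746903565
```

View pics/above.png

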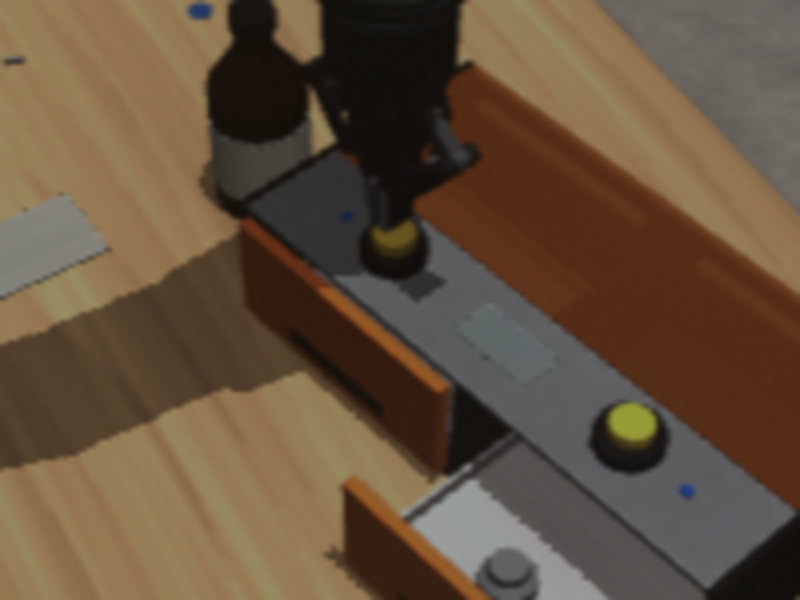

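The strip centre is at x = -6 (home should be -5), so the tray is home. The fingertips are over the left button at (395,235). Pressing straight down now.

Call:
play_rows(motion=[[0,0,0,-0.3,0,0,0],[0,0,0,0,0,0.4,0],[0,0,0,0,0,0.4,0],[0,0,0,0,0,0.3,0],[0,0,0,0,0,0.2,0],[0,0,0,0,0,0.2,0],[0,0,0,0,0,0.1,0],[0,0,0,0,0,0,0]])

```text
clock: 11.23
position: [633.3, 114.2, 120.2]
tool_rot: [[-0.97, -0.244, -0.0], [-0.244, 0.97, -0.0], [0.0, -0.0, -1.0]]
wrist_force: [-1.9, -0.5, 2.9]
gripper_width: -0.1
gripper_force: 1.2
```

Call:
play_rows(motion=[[0,0,0,0,0,0.1,0],[0,0,0,0,0,0.1,0],[0,0,0,0,0,0.1,0],[0,0,0,0,0,0,0]])

```text
clock: 11.57
position: [633.5, 114.2, 117.2]
tool_rot: [[-0.97, -0.244, 0.0], [-0.244, 0.97, 0.0], [-0.0, 0.0, -1.0]]
wrist_force: [-2.5, 0.3, 4.3]
gripper_width: 0.1
gripper_force: 2.1
```

Call:
play_rows(motion=[[0,0,0,0,0,0.1,0],[0,0,0,0,0,0.1,0],[0,0,0,0,0,0,0]])

```text
clock: 11.82
position: [633.6, 114.2, 116.0]
tool_rot: [[-0.97, -0.244, 0.0], [-0.244, 0.97, 0.0], [-0.0, 0.0, -1.0]]
wrist_force: [-5.8, -1.0, 13.0]
gripper_width: 0.1
gripper_force: 6.8
```

The force has jumped to 13 N, so the button is bottomed at 116 mm. I'll press a touch more to be sure, then release and retreat upward.

Call:
play_rows(motion=[[0,0,0,0,0,0.05,0],[0,0,0,0,0,0,0]])

```text
clock: 11.98
position: [633.6, 114.2, 115.9]
tool_rot: [[-0.97, -0.244, 0.001], [-0.244, 0.97, 0.0], [-0.001, 0.0, -1.0]]
wrist_force: [-8.3, -1.7, 20.2]
gripper_width: 0.3
gripper_force: 10.0
```

Call:
play_rows(motion=[[0,0,0,0,0,-0.3,0],[0,0,0,0,0,-0.5,0],[0,0,0,0,0,-1,0],[0,0,0,0,0,-2,0],[0,0,0,0,0,-2,0],[0,0,0,0,0,-2,0],[0,0,0,1,0,-2,0],[0,0,0,2,0,-1,0],[0,0,0,2.5,0,0,0],[0,0,0,2.5,0,0,0],[0,0,0,2.5,0,0,0],[0,0,0,2.5,0,0,0]])

```text
clock: 12.98
position: [506.2, 82.2, 223.3]
tool_rot: [[-0.97, -0.244, 0.001], [-0.244, 0.97, 0.0], [-0.001, 0.0, -1.0]]
wrist_force: [0.3, -0.1, -0.0]
gripper_width: 0.1
gripper_force: 0.0
```

Call:
play_rows(motion=[[0,0,0,2,0,0,0],[0,0,0,1,0,0,0],[0,0,0,0,0,0,0],[0,0,0,0,0,0,0],[0,0,0,0,0,0,0]])

```text
clock: 13.4
position: [479.4, 75.6, 223.0]
tool_rot: [[-0.97, -0.244, 0.001], [-0.244, 0.97, 0.0], [-0.001, -0.0, -1.0]]
wrist_force: [-0.5, 0.0, -0.6]
gripper_width: -0.3
gripper_force: 0.0
```

```bash
python3 -c "
from h import *
go(40,99,121)
im=viewer.snapshot('side')
for k in (((9,170,130),(19,255,255)),((24,120,110),(34,255,255))):
  for c,st in blobs(im,*k,15)[0]:
    if c[1]>100: p=plane('side',c,92);print(c,st,(p[:2]-O)@ex,(p[:2]-O)@ey)
cv2.imwrite('pics/end.png',cv2.resize(im[60:310,130:430][:,:,::-1],None,fx=2.4,fy=2.4,interpolation=cv2.INTER_CUBIC))"
```

```text
t 13.4 box -117.7 97.9 223.0 w -0.3 F [-0.5  0.  -0.6]
cm [-15.76   0.02  10.22] toolyaw 0.2464 tilt [0.0009 0.0002]
[256.1 166.5] [231, 145, 50, 43, 154] -6.089756370947376 91.32071880109902
[285.9 236.4] [257, 210, 59, 54, 211] -91.46792484830532 -103.62693746903565
[268.3 147.5] [263, 144, 11, 8, 68] 59.01737097749631 118.86266331393574
[327.8 195.1] [322, 191, 12, 9, 83] 58.61359000015898 -86.16723250734837
```

View pics/end.png

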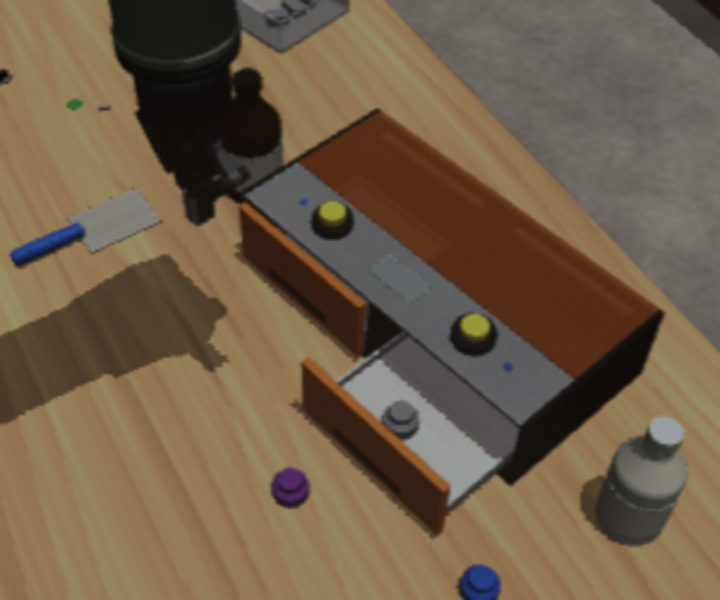

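The left tray is home, its button is back up at its first pixel position (268,147), and nothing else has moved. Handing in.

```bash
python3 -c "
from cell import workorder
print(workorder.job_done())"
```

```text
the job is handed in; nothing more can be done
None
```

I pushed the rook's (left) tray home to its hard stop, then pressed its start button fully down; it sprang back up. The other tray, its button and the bystanders look unmoved; the rook is now hidden inside the bay, so I could not see that it still stands. Handed in at about 13.5 s with the arm clear.

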